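Turn the row of shoe-finishing containers round onto the steel rack

ROBOT

A 6-joint arm with a two-finger parallel gripper is mounted at the origin on the work surface. World frame = base frame: x ahead of the robot, y to its left, z up, the work surface at z = 0. Lengths are in m, angles in rad, forces in N, time in s.
With the tool pointing down it reaches from about 0.25 to 0.775 m from the base axis. Payload 8.9 kg.
Tool frame: the origin (TCP) lies at the very end of the fingers, on their centre line; the grasp point (between the pads) lies 19 mm behind it (ctrl.pinch_z is the distance from the TCP to the grasp point, in m); z points along the fingers, y is the line along which they close (so a half turn about z gives the same grasp; the last joint's range is limited). The gripper opens to 85 mm and grips with 20 to 120 N. Pads are 22 mm wide; open, the fingers measure 114 mm over their backs; the gripper's body (76 mm by 85 mm) begins 54 mm behind the grasp point. The pads swing forward as they close: fully open they stand 13 mm farther back than shut.
Start: joints at [0.963, 0.291, -0.153, 1.127, 0, 1.431], TCP at [0.237, 0.468, 0.21] pointing down, gripper open.
Joint ranges: [-2.52, 2.52], [-0.91, 1.74], [-1.3, 1.37], [-1.96, 2.02], [-1.52, 1.47], [-3.14, 3.14]. Speed limits (rad/s): [2.22, 2.22, 2.79, 3.14, 3.14, 3.14].

INTERFACE

Orientations are given as a rotation vector (axis times angle).
In Python, from bench import ctrl, cams gives the robot as it stands. The module is installed in compiled form; this text tells all that it offers.
- The arm moves only by the tool send_rows, never from a script. Its argument "targets" is a list of rows, each a list of 7 numbers: the shift along the tool's x, y, z in cm, then the turn, a rotation vector about the tool's x, y, z in degrees, then the gripper's target within -1 to 1 (fully open at 1, half-way at 0, shut at -1). In form: [[tx, ty, tz, rx, ry, rz, hand], ...]. A call has 1 to 20 rows; each row shifts and turns the commanded pose from where the row before left it, along the tool's axes as they then stand; what a row does not reach is not made up. A row lasts 1/8 s, in which the tool goes at most 62.5 mm and 10.7 degrees, less where a joint would pass 70% of its speed; a pose out of reach is approached as far as the arm can. A call with a gripper value outside its range is refused whole. The fingers move at their own pace and stop on an object; "newtons" is the grip in N (left out, the last holds). Time passes only in rows, so rows that do not move let the fingers close. It gives the time, the measured TCP pose, the force, the opening and the grip force at its end, in the units of the state.
- ctrl.get_state(): the state, without advancing time (a new reading comes with each control period).
- cams.snapshot(name): name is "side" or "top" or "wrist"; returns a dict with "img" (384x512x3 uint8, red, green, blue), "z_map" (384x512 float32, m along the optical axis (not along the pixel's ray), 0 where there is no reading), "fx", "fy", "cx", "cy" (pixels), "R" (3x3) and "t" (3): a world point X has camera coordinates R X + t. Camera axes: x right, y down, z forward; pixel columns grow to the right and rows downward; lengths in m; the calibration is good to about 2 mm. A picture is of the moment at which its call begins.
- ctrl.sign_off(): hands the job in; it is judged then, once.
The state is a dict: "clock": time; "qpos": joint angles; "qd": joint speeds; "effort": joint torques, N m; "tcp_pos": TCP position; "ee_rot": TCP orientation; "wrist_force": force on the tool from outside, world axes, zero at the start; "ft_torque": the same for the moment, N m; "grip_width": finger opening in m; "gripper_force": force on a finger pad.
Only numpy, scipy, OpenCV 4.12 (cv2) and the standard library are available. Lean on these libraries where they do the work, as an engineer would, in place of code of your own. Each camera call takes 0.05 s, during which the arm holds its last target. There are 200 camera calls.

TASK

The four shoe-finishing containers stand in a row on the wooden rack; move them to the steel rack beside it, one to each bay and in the reverse order, so that the one at the left end of the wooden rack ends at the right end of the steel rack, and so on along the row. Stand each upright and flat on the floor of its bay without tipping any of them over on the way, and let go of it.

Things in the scene. Friction and masses are not known exactly. Their poses are not given: they have to be found in the camera images.
- bottle: Amber glass bottle with a black cap, 88 mm tall: straight round body 42 mm across up to 58 mm, then a shoulder, a neck and a cap 26 mm across from 70 to 88 mm. About 120 g. Loose, closed and rigid; starts upright on its seat, its underside 18 mm above the bench. Origin: centre of the underside, z up along its axis.
- jar: Squat white jar with a bare metal lid, 59 mm tall: round body 46 mm across up to 47 mm, lid 49 mm across from 47 to 59 mm. About 140 g. Loose, closed and rigid; starts upright on its seat, its underside 18 mm above the bench. Origin: centre of the underside, z up along its axis.
- tin: Plain steel round tin, straight, 43 mm across and 76 mm tall, with a small raised brass plug (29 mm across, 4 mm high) on top, 80 mm in all. About 160 g. Loose, closed and rigid; starts upright on its seat, its underside 18 mm above the bench. Origin: centre of the underside, z up along its axis.
- can: Grey square can, 42 x 42 mm and 60 mm tall, with a black screw cap (24 mm across) on a neck, 78 mm tall in all. About 150 g. Its sides start square with the wooden rack to about 5 degrees. Loose, closed and rigid; starts upright on its seat, its underside 18 mm above the bench. Origin: centre of the underside, z up along its axis. x and y square to its sides.
- seat_bottle: Round cork seat, 60 mm across and 6 mm thick, fixed on the wooden rack; the bottle stands centred on it at the start. The four seats look alike and are in a new order along the wooden rack at each start; they never move afterwards, so they keep the record of the starting order. Origin: centre of its underside.
- seat_jar: Round cork seat, 60 mm across and 6 mm thick, fixed on the wooden rack; the jar stands centred on it at the start. The four seats look alike and are in a new order along the wooden rack at each start; they never move afterwards, so they keep the record of the starting order. Origin: centre of its underside.
- seat_tin: Round cork seat, 60 mm across and 6 mm thick, fixed on the wooden rack; the tin stands centred on it at the start. The four seats look alike and are in a new order along the wooden rack at each start; they never move afterwards, so they keep the record of the starting order. Origin: centre of its underside.
- seat_can: Round cork seat, 60 mm across and 6 mm thick, fixed on the wooden rack; the can stands centred on it at the start. The four seats look alike and are in a new order along the wooden rack at each start; they never move afterwards, so they keep the record of the starting order. Origin: centre of its underside.
- wood_rack: Fixed starting rack, left or right by turns: pale wooden board 78 mm deep (x), 300 mm long (y), 12 mm thick, with end strips 22 mm tall. Its four seats lie on its centre line at y = -105, -35, 35 and 105 mm. Origin: centre of the underside; z up, +y along the row to the robot's left, turned up to 0.4 rad. Loose clutter lying near both racks is at most 22 mm high.
- steel_rack: Fixed target rack on the other side: bare sheet steel, 78 mm deep (x), 283 mm long (y), 14 mm tall, with four open bays, empty at the start, centred at x = 0, y = -105, -35, 35, 105 mm. Each bay is 72 mm (x) by 67 mm (y) inside, floor 4 mm above the bench, walls 3 mm thick, 10 mm above that floor. Origin: centre of the underside; z up, +y along the row to the robot's left, turned up to 0.4 rad.

How it is judged:
By the outcome, as a careful person would: the job done as asked, in the order asked, and still so for the second after the job is handed in, with the robot touching nothing.
It also fails if it takes over 112 s, if anything falls off the work surface, if the arm or the gripper's body presses on something with over 40 N, if the wrist force passes 120 N, or if a joint passes its speed limit or range.

## Working session

There is one attempt and no reset: what is moved stays moved. The work goes in short steps, Python scripts to look and compute and a tool call to move; the robot and the scene stay as the last step left them, time stands still between calls to the robot, and variables do not carry over. Pictures are saved under pics/ and viewed, at most 14 in all, crops included, and the job is handed in when it is done.

Besides the shell and the picture viewer there is one more tool, called by a JSON object that holds its "fn" and its "kwargs", one argument or row to a line. send_rows: Moves the arm, as the interface text tells. Its arguments: {"type":"object","properties":{"targets":{"type":"array","items":{"type":"array","items":{"type":"number"}}},"newtons":{"type":"number"}},"required":["targets"]}

```bash
mkdir -p pics
cat > h.py <<'E'
from bench import ctrl,cams
import numpy as np,cv2
def snap(n,f):
    s=cams.snapshot(n); cv2.imwrite('pics/'+f,cv2.cvtColor(s['img'],cv2.COLOR_RGB2BGR)); np.savez(f[:-4]+'.npz',**s); return s
def world(s):
    z=s['z_map']; v,u=np.mgrid[:z.shape[0],:z.shape[1]]
    P=np.stack([(u-s['cx'])/s['fx']*z,(v-s['cy'])/s['fy']*z,z],-1)
    W=(P-s['t'])@s['R']; W[z==0]=np.nan; return W
def ray(s,u,v,h):
    d=s['R'].T@np.array([(u-s['cx'])/s['fx'],(v-s['cy'])/s['fy'],1]); c=-s['R'].T@s['t']
    return c+d*(h-c[2])/d[2]
E
python3 - <<'E'
from h import *
s=snap('top','top1.png'); s2=snap('side','side1.png')
print(ctrl.get_state())
for a in (s,s2): print(-a['R'].T@a['t'],a['R'][2],(a['z_map']>0).mean())
E
```

```text
{'clock': 0.1, 'qpos': array([ 9.62700540e-01,  2.91214172e-01, -1.54029187e-01,  1.12671393e+00,
       -1.65090681e-05,  1.43148034e+00]), 'qd': array([-0.00026693, -0.00147395,  0.00219212,  0.00154955, -0.00085712,
       -0.00081659]), 'effort': array([ 6.04943179e-04, -5.37980461e+01,  3.31917858e+01,  9.41472565e-03,
       -3.17519616e-04,  2.25435832e-05]), 'tcp_pos': array([0.23696483, 0.46801601, 0.20900292]), 'ee_rot': array([-7.29538679e-01, -3.05529189e+00,  1.70701359e-03]), 'wrist_force': array([ 0.52939616, -0.06784644, -0.44481807]), 'ft_torque': array([ 0.00698967, -0.00737225,  0.0221031 ]), 'gripper_force': 0.0, 'grip_width': 0.08529257658393352}
[ 0.41403174 -0.01063263  1.06881726] [ 0.11848002  0.01989923 -0.99275702] 0.9959157307942709
[ 0.15359208 -0.55750908  0.59038402] [ 0.43555324  0.62405291 -0.64873056] 0.9961954752604166
```

View pics/top1.png

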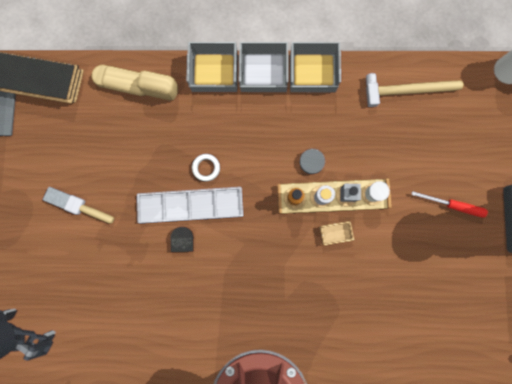

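View pics/side1.png

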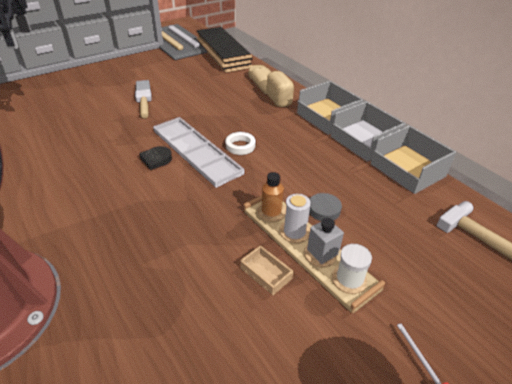

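The wooden rack is on the right. From its left end it holds bottle (297,195), tin (326,194), can (352,192) and jar (378,190). The steel rack is at about (190,205), with tape at (206,167) and a black block at (181,240) beside it.

Run:
```python
from h import *
s=dict(np.load('top1.npz')); W=world(s); img=s['img']; hsv=cv2.cvtColor(img,cv2.COLOR_RGB2HSV)
def box(m,h,name):
    m=cv2.morphologyEx(m.astype(np.uint8),cv2.MORPH_CLOSE,np.ones((5,5)))
    c=max(cv2.findContours(m,cv2.RETR_EXTERNAL,cv2.CHAIN_APPROX_NONE)[0],key=cv2.contourArea)[:,0]
    P=np.array([ray(s,u,v,h)[:2] for u,v in c]).astype(np.float32)
    r=cv2.minAreaRect(P); print(name,r); print(cv2.boxPoints(r).round(4).tolist())
roi=np.zeros(W.shape[:2],bool)
roi[180:230,130:248]=1
box(roi&(hsv[...,1]<70)&(hsv[...,2]>110),.014,'steel')
roi[:]=0; roi[172:222,270:400]=1
box(roi&(W[...,2]>.006),.012,'wood')
# tops by height
for n,(u,v),lo,hi in (('bottle',(297,195),.095,.12),('tin',(326,194),.085,.11),('can',(352,192),.085,.11),('jar',(378,190),.065,.09)):
    w=W[v-18:v+19,u-14:u+15].reshape(-1,3); k=w[(w[:,2]>lo)&(w[:,2]<hi)]; print(n,len(k),np.median(k,0),(k.min(0)+k.max(0))/2,np.ptp(k,0))
for n,(u,v) in (('tape',(206,167)),('blk',(181,240)),('lid',(312,161)),('tray',(337,233))): print(n,W[v-16:v+17,u-16:u+17,2].max(),ray(s,u,v,.01))
big=cv2.resize(img[140:260,125:400],None,fx=2.9,fy=2.9,interpolation=cv2.INTER_CUBIC); cv2.imwrite('pics/z.png',big[...,::-1])
```

```text
steel ((0.5072714686393738, 0.1972222626209259), (0.08399330079555511, 0.28977900743484497), 4.4007182121276855)
[[0.4542999863624573, 0.3384999930858612], [0.476500004529953, 0.0494999997317791], [0.5602999925613403, 0.0560000017285347], [0.5379999876022339, 0.3449000120162964]]
wood ((0.5328493714332581, -0.19476991891860962), (0.08394678682088852, 0.3023631274700165), 3.2263731956481934)
[[0.48240000009536743, -0.04619999974966049], [0.49950000643730164, -0.3481000065803528], [0.583299994468689, -0.3433000147342682], [0.5662000179290771, -0.04149999842047691]]
bottle 91 [ 0.52844414 -0.08734959  0.10516954] [ 0.52849694 -0.08743087  0.10199085] [0.02477566 0.02471842 0.01361252]
tin 229 [ 0.53034293 -0.15987464  0.09478403] [ 0.53078318 -0.16004535  0.09429012] [0.04069001 0.04187736 0.01599829]
can 74 [ 0.53885282 -0.22985584  0.0947976 ] [ 0.53980354 -0.22960396  0.09501796] [0.02270114 0.02209955 0.01265635]
jar 297 [ 0.54167949 -0.29746301  0.07600502] [ 0.54170671 -0.29767427  0.0732045 ] [0.04629461 0.0470153  0.01489858]
tape nan [0.61198497 0.15509427 0.01      ]
blk nan [0.41173809 0.21702529 0.01      ]
lid nan [ 0.63123531 -0.1359555   0.01      ]
tray nan [ 0.43549127 -0.20200604  0.01      ]
```

View pics/z.png

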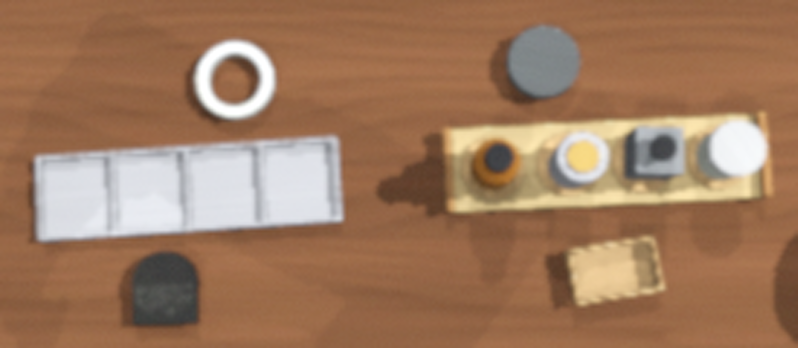

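The measurements agree with the known sizes: tops at about 105, 95, 95 and 76 mm, spacing 70 mm, and both racks turned about 3.5–4.4°. The next call turns the tool to close across the row and moves above the bottle.

{"fn": "send_rows", "kwargs": {
  "targets": [
    [0, 0, 0, 0, 0, 9.9, 1],
    [0, 0, 0, 0, 0, 9.9, 1],
    [0, 0, 0, 0, 0, 9.9, 1],
    [0, 0, 0, 0, 0, 9.9, 1],
    [0, 0, 0, 0, 0, 10, 1],
    [0, 0, 0, 0, 0, 10, 1],
    [0, 0, 0, 0, 0, 0, 1]
  ],
  "newtons": 40
}}

```text
clock: 0.98
tcp_pos: [0.2371, 0.4682, 0.2092]
ee_rot: [2.15, 2.29, -0.001]
wrist_force: [-0.7, -0.6, 0.8]
grip_width: 0.0854
gripper_force: 0.0
```

{"fn": "send_rows", "kwargs": {
  "targets": [
    [-3.4, 1.5, 0, 0, 0, 0, 1],
    [-3.6, 1.6, 0, 0, 0, 0, 1],
    [-3.6, 1.6, 0, 0, 0, 0, 1],
    [-3.6, 1.6, 0, 0, 0, 0, 1],
    [-3.6, 1.6, 0, 0, 0, 0, 1],
    [-3.6, 1.6, 0, 0, 0, 0, 1],
    [-3.6, 1.6, 0, 0, 0, 0, 1],
    [-3.6, 1.6, 0, 0, 0, 0, 1],
    [-3.6, 1.6, 0, 0, 0, 0, 1],
    [-3.6, 1.6, 0, 0, 0, 0, 1],
    [-3.6, 1.6, 0, 0, 0, 0, 1],
    [-3.6, 1.6, 0, 0, 0, 0, 1],
    [-3.6, 1.6, 0, 0, 0, 0, 1],
    [-3.6, 1.6, 0, 0, 0, 0, 1],
    [-3.6, 1.6, 0, 0, 0, 0, 1],
    [-3.4, 1.6, 0, 0, 0, 0, 1],
    [0, 0, 0, 0, 0, 0, 1],
    [0, 0, 0, 0, 0, 0, 1]
  ]
}}

```text
clock: 3.22
tcp_pos: [0.5265, -0.0864, 0.2092]
ee_rot: [-2.148, -2.291, 0.0]
wrist_force: [0.7, -0.1, 0.3]
grip_width: 0.0851
gripper_force: 0.0
```

```bash
cat >> h.py <<'E'
from scipy.spatial.transform import Rotation as Ro
OBJ=dict(bottle=(.5285,-.0874),tin=(.5306,-.1600),can=(.5393,-.2298),jar=(.5417,-.2976))
BAY=dict(bottle=(.5154,.0925),tin=(.5100,.1623),can=(.5046,.2321),jar=(.4992,.3019))
def go(x,y,z):
    s=ctrl.get_state(); R=Ro.from_rotvec(s['ee_rot']).as_matrix()
    print('t',round(s['clock'],2),'tcp',s['tcp_pos'].round(4),'yaw',np.degrees(np.arctan2(R[1,1],R[0,1])).round(2),'tilt',R[2].round(3),'w',round(s['grip_width'],4),s['gripper_force'],'F',s['wrist_force'].round(1))
    print('need cm',(R.T@(np.array([x,y,z])-s['tcp_pos'])*100).round(2))
E
python3 -c "
from h import *
go(*OBJ['bottle'],.2); snap('wrist','w1.png')"
```

```text
t 3.23 tcp [ 0.5265 -0.0864  0.2092] yaw 3.67 tilt [ 0.001 -0.001 -1.   ] w 0.0851 0.0 F [ 0.7 -0.1  0.3]
need cm [-0.12  0.2   0.92]
```

View pics/w1.png

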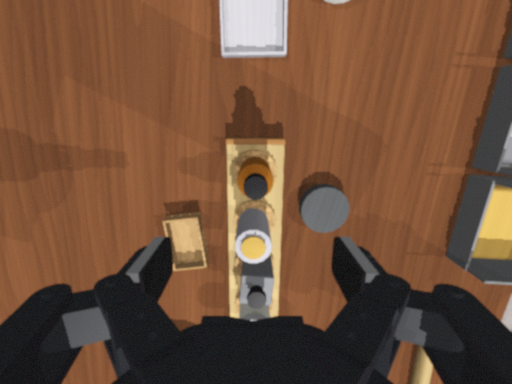

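The wrist view shows the bottle (256,180), tin (254,246) and can (257,295) on the centre line between the fingers (column 256), with clear space on both sides. Descending.

{"fn": "send_rows", "kwargs": {
  "targets": [
    [-0.1, 0.2, 2, 0, 0, 0, 1],
    [0, 0, 3, 0, 0, 0, 1],
    [0, 0, 3, 0, 0, 0, 1],
    [0, 0, 3, 0, 0, 0, 1],
    [0, 0, 3, 0, 0, 0, 1],
    [0, 0, 1.9, 0, 0, 0, 1],
    [0, 0, 1, 0, 0, 0, 1],
    [0, 0, 0, 0, 0, 0, 1],
    [0, 0, 0, 0, 0, 0, 0],
    [0, 0, 0, 0, 0, 0, -0.4],
    [0, 0, 0, 0, 0, 0, -1],
    [0, 0, 0, 0, 0, 0, -1],
    [0, 0, 0, 0, 0, 0, -1],
    [0, 0, 0, 0, 0, 0, -1],
    [0, 0, 0, 0, 0, 0, -1],
    [0, 0, 0, 0, 0, 0, -1]
  ]
}}

```text
clock: 5.28
tcp_pos: [0.5297, -0.0879, 0.0414]
ee_rot: [2.151, 2.288, 0.001]
wrist_force: [-1.1, 0.4, 6.5]
grip_width: 0.04
gripper_force: 39.5
```

```bash
python3 -c "
from h import *
go(*BAY['bottle'],.2)"
```

```text
t 5.28 tcp [ 0.5297 -0.0879  0.0414] yaw 3.54 tilt [-0.001  0.001 -1.   ] w 0.04 39.45675278780982 F [-1.1  0.4  6.5]
need cm [ 18.08  -0.29 -15.87]
```

{"fn": "send_rows", "kwargs": {
  "targets": [
    [0, 0, -0.5, 0, 0, 0, -1],
    [0, 0, -1.5, 0, 0, 0, -1],
    [0, 0, -3, 0, 0, 0, -1],
    [0, 0, -3, 0, 0, 0, -1],
    [0, 0, -3, 0, 0, 0, -1],
    [0, 0, -3, 0, 0, 0, -1],
    [0, 0, -1.9, 0, 0, 0, -1],
    [1.5, -0.3, 0, 0, 0, 0, -1],
    [3, 0, 0, 0, 0, 0, -1],
    [3, 0, 0, 0, 0, 0, -1],
    [3, 0, 0, 0, 0, 0, -1],
    [3, 0, 0, 0, 0, 0, -1],
    [3, 0, 0, 0, 0, 0, -1],
    [1.6, 0, 0, 0, 0, 0, -1],
    [0, 0, 0, 0, 0, 0, -1],
    [0, 0, 0, 0, 0, 0, -1]
  ]
}}

```text
clock: 7.28
tcp_pos: [0.5148, 0.0922, 0.1993]
ee_rot: [2.152, 2.289, -0.001]
wrist_force: [0.4, 0.4, -1.9]
grip_width: 0.0401
gripper_force: 40.7
```

```bash
python3 -c "
from h import *
go(*BAY['bottle'],.0275); snap('wrist','w2.png')"
```

```text
t 7.28 tcp [0.5148 0.0922 0.1993] yaw 3.52 tilt [-0. -0. -1.] w 0.0401 40.663149137981236 F [ 0.4  0.4 -1.9]
need cm [ 0.03  0.06 17.18]
```

View pics/w2.png

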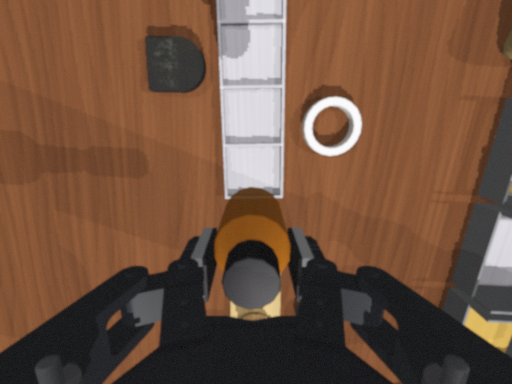

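The bottle is held upright. The near rack end shows at (226,197)–(283,196), with dividers at rows about 143, 85 and 20; I'll cast these onto z = 14 mm to check the bay position.

```bash
python3 -c "
from h import *
s=dict(np.load('w2.npz'))
for u,v in ((226,197),(283,196),(224,143),(284,143),(221,86),(285,86),(219,21),(286,21)): print(u,v,ray(s,u,v,.014).round(4))
b=BAY['bottle']; p=s['R']@np.array([*b,.014])+s['t']; print(p[0]/p[2]*s['fx']+s['cx'],p[1]/p[2]*s['fy']+s['cy'])
"
```

```text
226 197 [0.4807 0.055  0.014 ]
283 196 [0.5578 0.0611 0.014 ]
224 143 [0.4757 0.1272 0.014 ]
284 143 [0.5526 0.1318 0.014 ]
221 86 [0.4699 0.1953 0.014 ]
285 86 [0.5475 0.2    0.014 ]
219 21 [0.4656 0.2646 0.014 ]
286 21 [0.5421 0.2692 0.014 ]
253.19568250023195 171.36391235474915
```

Both views agree to about 2 mm. Lowering the bottle.

{"fn": "send_rows", "kwargs": {
  "targets": [
    [0.1, 0.1, 2, 0, 0, 0, -1],
    [0, 0, 3, 0, 0, 0, -1],
    [0, 0, 3, 0, 0, 0, -1],
    [0, 0, 3, 0, 0, 0, -1],
    [0, 0, 3, 0, 0, 0, -1],
    [0, 0, 2, 0, 0, 0, -1],
    [0, 0, 0.7, 0, 0, 0, -1],
    [0, 0, 0.2, 0, 0, 0, -1],
    [0, 0, 0.2, 0, 0, 0, -1],
    [0, 0, 0.1, 0, 0, 0, -1],
    [0, 0, 0, 0, 0, 0, -1],
    [0, 0, 0, 0, 0, 0, -1]
  ]
}}

```text
clock: 8.82
tcp_pos: [0.516, 0.0939, 0.0278]
ee_rot: [2.151, 2.289, 0.0]
wrist_force: [0.2, 0.1, -1.4]
grip_width: 0.0404
gripper_force: 40.6
```

```bash
python3 -c "
from h import *
go(*BAY['bottle'],.0275)"
```

```text
t 8.82 tcp [0.516  0.0939 0.0278] yaw 3.55 tilt [-0.  0. -1.] w 0.0404 40.63881347654387 F [ 0.2  0.1 -1.4]
need cm [-0.13 -0.07  0.03]
```

{"fn": "send_rows", "kwargs": {
  "targets": [
    [0, 0, 0.1, 0, 0, 0, -1],
    [0, 0, 0, 0, 0, 0, -1]
  ]
}}

```text
clock: 9.07
tcp_pos: [0.5162, 0.0939, 0.0274]
ee_rot: [2.151, 2.289, 0.001]
wrist_force: [-2.8, 0.9, 9.2]
grip_width: 0.0401
gripper_force: 41.6
```

{"fn": "send_rows", "kwargs": {
  "targets": [
    [0, 0, 0.1, 0, 0, 0, -1],
    [0, 0, 0, 0, 0, 0, -1]
  ]
}}

```text
clock: 9.32
tcp_pos: [0.5164, 0.094, 0.0272]
ee_rot: [2.151, 2.288, 0.002]
wrist_force: [-5.1, -0.6, 21.4]
grip_width: 0.0401
gripper_force: 42.7
```

It has touched the floor. Easing off, opening, rising, then moving to the tin.

{"fn": "send_rows", "kwargs": {
  "targets": [
    [0, 0, -0.15, 0, 0, 0, -1],
    [0, 0, 0, 0, 0, 0, -0.2],
    [0, 0, 0, 0, 0, 0, 0],
    [0, 0, 0, 0, 0, 0, 0.4],
    [0, 0, 0, 0, 0, 0, 0.8],
    [0, 0, 0, 0, 0, 0, 0.8],
    [0, 0, -1, 0, 0, 0, 0.8],
    [0, 0, -2, 0, 0, 0, 0.8],
    [0, 0, -3, 0, 0, 0, 1],
    [0, 0, -4, 0, 0, 0, 1],
    [0, 0, -4, 0, 0, 0, 1],
    [0, 0, -3, 0, 0, 0, 1],
    [0, 0, 0, 0, 0, 0, 1]
  ]
}}

```text
clock: 10.95
tcp_pos: [0.5174, 0.094, 0.1999]
ee_rot: [2.149, 2.286, 0.006]
wrist_force: [0.8, -0.6, -0.8]
grip_width: 0.0854
gripper_force: 0.0
```

```bash
python3 -c "
from h import *
go(*OBJ['tin'],.2)
snap('side','side2.png')"
```

```text
t 10.95 tcp [0.5174 0.094  0.1999] yaw 3.54 tilt [-0.     0.005 -1.   ] w 0.0854 0.0 F [ 0.8 -0.6 -0.8]
need cm [-2.543e+01 -2.600e-01 -1.000e-02]
```

View pics/side2.png

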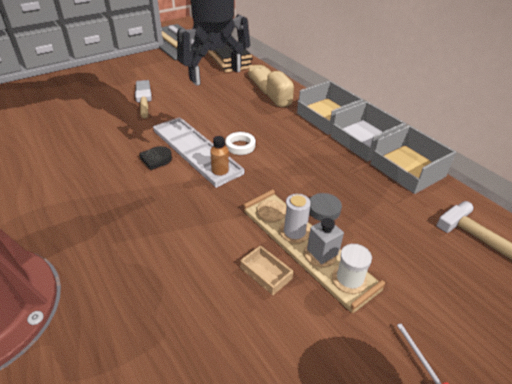

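The bottle stands upright in the right-end bay (220,158). Next is the tin; I'm also taking out the 0.3° tilt.

{"fn": "send_rows", "kwargs": {
  "targets": [
    [-2, -0.3, 0, 0.3, 0, 0, 1],
    [-4, 0, 0, 0, 0, 0, 1],
    [-4.5, 0, 0, 0, 0, 0, 1],
    [-4.5, 0, 0, 0, 0, 0, 1],
    [-4.5, 0, 0, 0, 0, 0, 1],
    [-4, 0, 0, 0, 0, 0, 1],
    [-1.9, 0, 0, 0, 0, 0, 1],
    [0, 0, 0, 0, 0, 0, 1],
    [0, 0, 0, 0, 0, 0, 1]
  ]
}}

```text
clock: 12.12
tcp_pos: [0.5282, -0.1587, 0.1967]
ee_rot: [-2.148, -2.286, 0.006]
wrist_force: [0.0, -0.1, -0.3]
grip_width: 0.0854
gripper_force: 0.0
```

```bash
python3 -c "
from h import *
go(*OBJ['tin'],.04)"
```

```text
t 12.12 tcp [ 0.5282 -0.1587  0.1967] yaw 3.58 tilt [ 0.001 -0.006 -1.   ] w 0.0854 0.0 F [ 0.  -0.1 -0.3]
need cm [-0.15  0.32 15.67]
```

{"fn": "send_rows", "kwargs": {
  "targets": [
    [-0.1, 0.2, 1.7, -0.3, 0, 0, 1],
    [0, 0, 3, 0, 0, 0, 1],
    [0, 0, 3, 0, 0, 0, 1],
    [0, 0, 3, 0, 0, 0, 1],
    [0, 0, 3, 0, 0, 0, 1],
    [0, 0, 1.3, 0, 0, 0, 1],
    [0, 0, 0.7, 0, 0, 0, 1],
    [0, 0, 0, 0, 0, 0, 1],
    [0, 0, 0, 0, 0, 0, 0],
    [0, 0, 0, 0, 0, 0, -0.4],
    [0, 0, 0, 0, 0, 0, -1],
    [0, 0, 0, 0, 0, 0, -1],
    [0, 0, 0, 0, 0, 0, -1],
    [0, 0, 0, 0, 0, 0, -1],
    [0, 0, 0, 0, 0, 0, -1],
    [0, 0, 0, 0, 0, 0, -1]
  ]
}}

```text
clock: 14.12
tcp_pos: [0.531, -0.161, 0.0407]
ee_rot: [2.151, 2.288, 0.001]
wrist_force: [-0.7, 0.2, 6.5]
grip_width: 0.0422
gripper_force: 39.7
```

```bash
python3 -c "
from h import *
go(.5115,.1635,.2)"
```

```text
t 14.12 tcp [ 0.531  -0.161   0.0407] yaw 3.54 tilt [-0.001  0.001 -1.   ] w 0.0422 39.74589943885803 F [-0.7  0.2  6.5]
need cm [ 32.5    0.07 -15.95]
```

{"fn": "send_rows", "kwargs": {
  "targets": [
    [0, 0, -0.5, 0, 0, 0, -1],
    [0, 0, -1.5, 0, 0, 0, -1],
    [0, 0, -3, 0, 0, 0, -1],
    [0, 0, -3, 0, 0, 0, -1],
    [0, 0, -3, 0, 0, 0, -1],
    [0, 0, -3, 0, 0, 0, -1],
    [0, 0, -2, 0, 0, 0, -1],
    [2, 0, 0, 0, 0, 0, -1],
    [4, 0.1, 0, 0, 0, 0, -1],
    [4, 0, 0, 0, 0, 0, -1],
    [4, 0, 0, 0, 0, 0, -1],
    [4, 0, 0, 0, 0, 0, -1],
    [4, 0, 0, 0, 0, 0, -1],
    [4, 0, 0, 0, 0, 0, -1],
    [4, 0, 0, 0, 0, 0, -1],
    [2.5, 0, 0, 0, 0, 0, -1],
    [0, 0, 0, 0, 0, 0, -1],
    [0, 0, 0, 0, 0, 0, -1],
    [0, 0, 0, 0, 0, 0, -1]
  ]
}}

```text
clock: 16.5
tcp_pos: [0.5112, 0.1631, 0.1999]
ee_rot: [-2.153, -2.288, 0.001]
wrist_force: [0.4, -0.3, -1.8]
grip_width: 0.0423
gripper_force: 40.9
```

```bash
python3 -c "
from h import *
go(.5115,.1635,.027)"
```

```text
t 16.5 tcp [0.5112 0.1631 0.1999] yaw 3.49 tilt [-0. -0. -1.] w 0.0423 40.91916024684906 F [ 0.4 -0.3 -1.8]
need cm [ 0.04  0.04 17.29]
```

{"fn": "send_rows", "kwargs": {
  "targets": [
    [0, 0, 2, 0, 0, 0, -1],
    [0, 0, 3, 0, 0, 0, -1],
    [0, 0, 3, 0, 0, 0, -1],
    [0, 0, 3, 0, 0, 0, -1],
    [0, 0, 3, 0, 0, 0, -1],
    [0, 0, 2, 0, 0, 0, -1],
    [0, 0, 0.7, 0, 0, 0, -1],
    [0, 0, 0.3, 0, 0, 0, -1],
    [0, 0, 0.2, 0, 0, 0, -1],
    [0, 0, 0.1, 0, 0, 0, -1],
    [0, 0, 0, 0, 0, 0, -1]
  ]
}}

```text
clock: 17.88
tcp_pos: [0.5117, 0.1638, 0.0273]
ee_rot: [2.151, 2.289, 0.001]
wrist_force: [0.6, -0.1, -1.8]
grip_width: 0.0423
gripper_force: 40.9
```

{"fn": "send_rows", "kwargs": {
  "targets": [
    [0, 0, 0.1, 0, 0, 0, -1],
    [0, 0, 0, 0, 0, 0, -1]
  ]
}}

```text
clock: 18.12
tcp_pos: [0.5118, 0.1638, 0.0267]
ee_rot: [2.151, 2.289, 0.001]
wrist_force: [-1.2, -0.7, 5.2]
grip_width: 0.0422
gripper_force: 41.2
```

Contact. Releasing, rising, then moving to the can.

{"fn": "send_rows", "kwargs": {
  "targets": [
    [0, 0, 0, 0, 0, 0, -0.2],
    [0, 0, 0, 0, 0, 0, 0],
    [0, 0, 0, 0, 0, 0, 0.4],
    [0, 0, 0, 0, 0, 0, 0.8],
    [0, 0, 0, 0, 0, 0, 0.8],
    [0, 0, -1, 0, 0, 0, 0.8],
    [0, 0, -2, 0, 0, 0, 0.8],
    [0, 0, -3, 0, 0, 0, 1],
    [0, 0, -4, 0, 0, 0, 1],
    [0, 0, -4, 0, 0, 0, 1],
    [0, 0, -3.2, 0, 0, 0, 1],
    [0, 0, 0, 0, 0, 0, 1],
    [0, 0, 0, 0, 0, 0, 1]
  ]
}}

```text
clock: 19.75
tcp_pos: [0.5112, 0.1637, 0.1978]
ee_rot: [-2.152, -2.289, 0.0]
wrist_force: [0.4, -0.3, -1.1]
grip_width: 0.0855
gripper_force: 0.0
```

```bash
python3 -c "
from h import *
go(*OBJ['can'],.2)"
```

```text
t 19.75 tcp [0.5112 0.1637 0.1978] yaw 3.54 tilt [-0. -0. -1.] w 0.0855 0.0 F [ 0.4 -0.3 -1.1]
need cm [-39.44   0.38  -0.22]
```

{"fn": "send_rows", "kwargs": {
  "targets": [
    [-2, 0.3, -0.2, 0, 0, 0, 1],
    [-4, 0.1, 0, 0, 0, 0, 1],
    [-4.5, 0, 0, 0, 0, 0, 1],
    [-4.5, 0, 0, 0, 0, 0, 1],
    [-4.5, 0, 0, 0, 0, 0, 1],
    [-4.5, 0, 0, 0, 0, 0, 1],
    [-4.5, 0, 0, 0, 0, 0, 1],
    [-4.5, 0, 0, 0, 0, 0, 1],
    [-4, 0, 0, 0, 0, 0, 1],
    [-2.4, 0, 0, 0, 0, 0, 1],
    [0, 0, 0, 0, 0, 0, 1],
    [0, 0, 0, 0, 0, 0, 1]
  ]
}}

```text
clock: 21.25
tcp_pos: [0.5395, -0.2282, 0.1996]
ee_rot: [-2.15, -2.289, -0.0]
wrist_force: [0.3, 0.5, 1.1]
grip_width: 0.0852
gripper_force: 0.0
```

```bash
python3 -c "
from h import *
go(*OBJ['can'],.04);snap('wrist','w3.png')"
```

```text
t 21.25 tcp [ 0.5395 -0.2282  0.1996] yaw 3.57 tilt [ 0.001 -0.001 -1.   ] w 0.0852 0.0 F [0.3 0.5 1.1]
need cm [-0.18 -0.02 15.96]
```

View pics/w3.png

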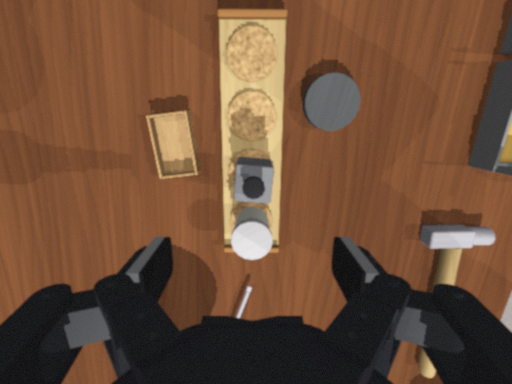

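The can (254,180) is centred between the fingers and square to within about 2°; the jar is at (251,235). Descending on the can.

{"fn": "send_rows", "kwargs": {
  "targets": [
    [-0.1, 0, 2, 0, 0, 0, 1],
    [0, 0, 3, 0, 0, 0, 1],
    [0, 0, 3, 0, 0, 0, 1],
    [0, 0, 3, 0, 0, 0, 1],
    [0, 0, 3, 0, 0, 0, 1],
    [0, 0, 1.3, 0, 0, 0, 1],
    [0, 0, 0.7, 0, 0, 0, 1],
    [0, 0, 0, 0, 0, 0, 1],
    [0, 0, 0, 0, 0, 0, 0],
    [0, 0, 0, 0, 0, 0, -0.4],
    [0, 0, 0, 0, 0, 0, -1],
    [0, 0, 0, 0, 0, 0, -1],
    [0, 0, 0, 0, 0, 0, -1],
    [0, 0, 0, 0, 0, 0, -1],
    [0, 0, 0, 0, 0, 0, -1],
    [0, 0, 0, 0, 0, 0, -1]
  ]
}}

```text
clock: 23.3
tcp_pos: [0.5402, -0.2306, 0.0409]
ee_rot: [2.151, 2.288, 0.0]
wrist_force: [-0.1, 0.5, 5.6]
grip_width: 0.0415
gripper_force: 38.7
```

```bash
python3 -c "
from h import *
go(.506,.2327,.2)"
```

```text
t 23.3 tcp [ 0.5402 -0.2306  0.0409] yaw 3.53 tilt [-0.001  0.001 -1.   ] w 0.0415 38.736532777547836 F [-0.1  0.5  5.6]
need cm [ 46.44  -0.55 -15.95]
```

{"fn": "send_rows", "kwargs": {
  "targets": [
    [0, 0, -0.5, 0, 0, 0, -1],
    [0, 0, -1.5, 0, 0, 0, -1],
    [0, 0, -3, 0, 0, 0, -1],
    [0, 0, -3, 0, 0, 0, -1],
    [0, 0, -3, 0, 0, 0, -1],
    [0, 0, -3, 0, 0, 0, -1],
    [0, 0, -2, 0, 0, 0, -1],
    [2, 0, 0, 0, 0, 0, -1],
    [4, -0.2, 0, 0, 0, 0, -1],
    [4.5, -0.1, 0, 0, 0, 0, -1],
    [4.5, 0, 0, 0, 0, 0, -1],
    [4.5, 0, 0, 0, 0, 0, -1],
    [4.5, 0, 0, 0, 0, 0, -1],
    [4.5, 0, 0, 0, 0, 0, -1],
    [4.5, 0, 0, 0, 0, 0, -1],
    [4.5, -0.1, 0, 0, 0, 0, -1],
    [4.5, -0.1, 0, 0, 0, 0, -1],
    [3, 0, 0, 0, 0, 0, -1],
    [1.4, 0, 0, 0, 0, 0, -1],
    [0, 0, 0, 0, 0, 0, -1]
  ]
}}

```text
clock: 25.8
tcp_pos: [0.5054, 0.233, 0.1996]
ee_rot: [-2.15, -2.29, 0.001]
wrist_force: [0.1, -0.6, -0.6]
grip_width: 0.0413
gripper_force: 39.8
```

{"fn": "send_rows", "kwargs": {
  "targets": [
    [0, 0, 0, 0, 0, 0, -1],
    [0, 0, 0, 0, 0, 0, -1]
  ]
}}

```text
clock: 26.05
tcp_pos: [0.5063, 0.2315, 0.2]
ee_rot: [2.153, 2.287, -0.0]
wrist_force: [0.2, -0.3, -1.0]
grip_width: 0.0416
gripper_force: 39.8
```

```bash
python3 -c "
from h import *
go(.506,.2327,.027)"
```

```text
t 26.05 tcp [0.5063 0.2315 0.2   ] yaw 3.46 tilt [-0. -0. -1.] w 0.0416 39.76290271617472 F [ 0.2 -0.3 -1. ]
need cm [ 0.12 -0.02 17.3 ]
```

{"fn": "send_rows", "kwargs": {
  "targets": [
    [0.1, 0, 2, 0, 0, 0, -1],
    [0, 0, 3, 0, 0, 0, -1],
    [0, 0, 3, 0, 0, 0, -1],
    [0, 0, 3, 0, 0, 0, -1],
    [0, 0, 3, 0, 0, 0, -1],
    [0, 0, 2, 0, 0, 0, -1],
    [0, 0, 0.7, 0, 0, 0, -1],
    [0, 0, 0.3, 0, 0, 0, -1],
    [0, 0, 0.2, 0, 0, 0, -1],
    [0, 0, 0.1, 0, 0, 0, -1],
    [0, 0, 0, 0, 0, 0, -1]
  ]
}}

```text
clock: 27.42
tcp_pos: [0.5063, 0.2336, 0.0273]
ee_rot: [2.152, 2.289, 0.001]
wrist_force: [-0.3, -0.0, -1.2]
grip_width: 0.0414
gripper_force: 39.8
```

{"fn": "send_rows", "kwargs": {
  "targets": [
    [0, 0, 0.1, 0, 0, 0, -1],
    [0, 0, 0, 0, 0, 0, -1]
  ]
}}

```text
clock: 27.68
tcp_pos: [0.5065, 0.2337, 0.0268]
ee_rot: [2.151, 2.289, 0.001]
wrist_force: [-1.5, -1.3, 7.1]
grip_width: 0.0416
gripper_force: 40.5
```

{"fn": "send_rows", "kwargs": {
  "targets": [
    [0, 0, 0, 0, 0, 0, -0.2],
    [0, 0, 0, 0, 0, 0, 0],
    [0, 0, 0, 0, 0, 0, 0.4],
    [0, 0, 0, 0, 0, 0, 0.8],
    [0, 0, 0, 0, 0, 0, 0.8],
    [0, 0, -1, 0, 0, 0, 0.8],
    [0, 0, -2, 0, 0, 0, 0.8],
    [0, 0, -3, 0, 0, 0, 1],
    [0, 0, -4, 0, 0, 0, 1],
    [0, 0, -4, 0, 0, 0, 1],
    [0, 0, -3.2, 0, 0, 0, 1],
    [0, 0, 0, 0, 0, 0, 1],
    [0, 0, 0, 0, 0, 0, 1]
  ]
}}

```text
clock: 29.3
tcp_pos: [0.5059, 0.2334, 0.1978]
ee_rot: [-2.152, -2.289, 0.0]
wrist_force: [0.2, -0.3, -0.9]
grip_width: 0.0854
gripper_force: 0.0
```

```bash
python3 -c "
from h import *
go(.5415,-.2985,.2)"
```

```text
t 29.3 tcp [0.5059 0.2334 0.1978] yaw 3.54 tilt [-0. -0. -1.] w 0.0854 0.0 F [ 0.2 -0.3 -0.9]
need cm [-53.31   0.28  -0.21]
```

{"fn": "send_rows", "kwargs": {
  "targets": [
    [-2, 0.2, -0.2, 0, 0, 0, 1],
    [-4, 0.1, 0, 0, 0, 0, 1],
    [-4.5, 0, 0, 0, 0, 0, 1],
    [-4.5, 0, 0, 0, 0, 0, 1],
    [-4.5, 0, 0, 0, 0, 0, 1],
    [-4.5, 0, 0, 0, 0, 0, 1],
    [-4.5, 0, 0, 0, 0, 0, 1],
    [-4.5, 0, 0, 0, 0, 0, 1],
    [-4.5, 0, 0, 0, 0, 0, 1],
    [-4.5, 0, 0, 0, 0, 0, 1],
    [-4.5, 0, 0, 0, 0, 0, 1],
    [-4, 0, 0, 0, 0, 0, 1],
    [-2.8, 0, 0, 0, 0, 0, 1],
    [0, 0, 0, 0, 0, 0, 1],
    [0, 0, 0, 0, 0, 0, 1],
    [0, 0, 0, 0, 0, 0, 1]
  ]
}}

```text
clock: 31.3
tcp_pos: [0.5418, -0.2974, 0.1999]
ee_rot: [-2.15, -2.289, -0.0]
wrist_force: [-0.1, 0.8, -0.2]
grip_width: 0.0855
gripper_force: 0.0
```

```bash
python3 -c "
from h import *
go(.5415,-.2985,.034)"
```

```text
t 31.3 tcp [ 0.5418 -0.2974  0.1999] yaw 3.59 tilt [ 0. -0. -1.] w 0.0855 0.0 F [-0.1  0.8 -0.2]
need cm [-0.11 -0.03 16.59]
```

{"fn": "send_rows", "kwargs": {
  "targets": [
    [-0.1, 0, 2, 0, 0, 0, 1],
    [0, 0, 3, 0, 0, 0, 1],
    [0, 0, 3, 0, 0, 0, 1],
    [0, 0, 3, 0, 0, 0, 1],
    [0, 0, 3, 0, 0, 0, 1],
    [0, 0, 2, 0, 0, 0, 1],
    [0, 0, 0.7, 0, 0, 0, 1],
    [0, 0, 0, 0, 0, 0, 1],
    [0, 0, 0, 0, 0, 0, 0],
    [0, 0, 0, 0, 0, 0, -0.4],
    [0, 0, 0, 0, 0, 0, -1],
    [0, 0, 0, 0, 0, 0, -1],
    [0, 0, 0, 0, 0, 0, -1],
    [0, 0, 0, 0, 0, 0, -1],
    [0, 0, 0, 0, 0, 0, -1],
    [0, 0, 0, 0, 0, 0, -1]
  ]
}}

```text
clock: 33.3
tcp_pos: [0.5426, -0.2997, 0.0341]
ee_rot: [2.151, 2.288, 0.0]
wrist_force: [-1.5, -0.8, 5.2]
grip_width: 0.0473
gripper_force: 40.2
```

```bash
python3 -c "
from h import *
go(.5005,.3027,.2)"
```

```text
t 33.3 tcp [ 0.5426 -0.2997  0.0341] yaw 3.54 tilt [-0.001  0.001 -1.   ] w 0.0473 40.24092972278595 F [-1.5 -0.8  5.2]
need cm [ 60.37  -0.47 -16.66]
```

{"fn": "send_rows", "kwargs": {
  "targets": [
    [0, 0, -0.5, 0, 0, 0, -1],
    [0, 0, -1.5, 0, 0, 0, -1],
    [0, 0, -3, 0, 0, 0, -1],
    [0, 0, -3, 0, 0, 0, -1],
    [0, 0, -3, 0, 0, 0, -1],
    [0, 0, -3, 0, 0, 0, -1],
    [0, 0, -2.7, 0, 0, 0, -1],
    [0, 0, 0, 0, 0, 0, -1]
  ]
}}

```text
clock: 34.3
tcp_pos: [0.5433, -0.3001, 0.2029]
ee_rot: [2.149, 2.286, 0.001]
wrist_force: [-0.3, 0.5, -1.4]
grip_width: 0.0474
gripper_force: 41.5
```

{"fn": "send_rows", "kwargs": {
  "targets": [
    [2, 0, 0, 0, 0, 0, -1],
    [4, -0.2, 0, 0, 0, 0, -1],
    [4.5, -0.1, 0, 0, 0, 0, -1],
    [4.5, 0, 0, 0, 0, 0, -1],
    [4.5, 0, 0, 0, 0, 0, -1],
    [4.5, 0, 0, 0, 0, 0, -1],
    [4.5, 0, 0, 0, 0, 0, -1],
    [4.5, 0, 0, 0, 0, 0, -1],
    [4.5, -0.1, 0, 0, 0, 0, -1],
    [4.5, 0, 0, 0, 0, 0, -1],
    [4.5, 0, 0, 0, 0, 0, -1],
    [4.5, 0, 0, 0, 0, 0, -1],
    [4.5, 0, 0, 0, 0, 0, -1],
    [3, 0, 0, 0, 0, 0, -1],
    [1.8, 0, 0, 0, 0, 0, -1],
    [0, 0, 0, 0, 0, 0, -1],
    [0, 0, 0, 0, 0, 0, -1],
    [0, 0, 0, 0, 0, 0, -1]
  ]
}}

```text
clock: 36.55
tcp_pos: [0.501, 0.3014, 0.2]
ee_rot: [2.153, 2.288, -0.0]
wrist_force: [-0.4, -0.0, -1.1]
grip_width: 0.0474
gripper_force: 41.5
```

```bash
python3 -c "
from h import *
go(.5005,.3027,.0204); snap('side','side3.png')"
```

```text
t 36.55 tcp [0.501  0.3014 0.2   ] yaw 3.47 tilt [-0. -0. -1.] w 0.0474 41.45687520503998 F [-0.4 -0.  -1.1]
need cm [ 0.14 -0.03 17.96]
```

View pics/side3.png

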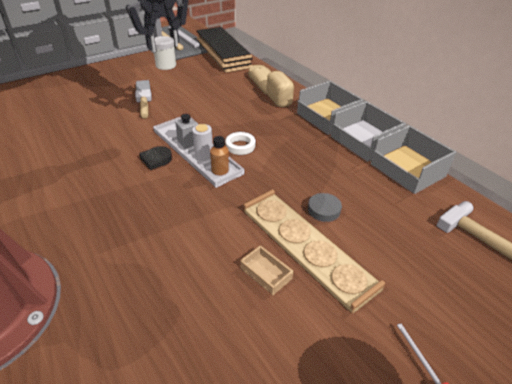

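The jar is held upright (165,55). The bottle (220,158), tin (202,140) and can (185,130) stand in their bays. Lowering the jar.

{"fn": "send_rows", "kwargs": {
  "targets": [
    [0.1, 0, 2, 0, 0, 0, -1],
    [0, 0, 3, 0, 0, 0, -1],
    [0, 0, 3, 0, 0, 0, -1],
    [0, 0, 3, 0, 0, 0, -1],
    [0, 0, 3, 0, 0, 0, -1],
    [0, 0, 2, 0, 0, 0, -1],
    [0, 0, 1.2, 0, 0, 0, -1],
    [0, 0, 0.4, 0, 0, 0, -1],
    [0, 0, 0.2, 0, 0, 0, -1],
    [0, 0, 0.1, 0, 0, 0, -1],
    [0, 0, 0, 0, 0, 0, -1]
  ]
}}

```text
clock: 37.98
tcp_pos: [0.5011, 0.3035, 0.0214]
ee_rot: [2.152, 2.289, 0.001]
wrist_force: [0.2, 0.3, -0.4]
grip_width: 0.0471
gripper_force: 41.5
```

{"fn": "send_rows", "kwargs": {
  "targets": [
    [0, 0, 0.1, 0, 0, 0, -1],
    [0, 0, 0, 0, 0, 0, -1]
  ]
}}

```text
clock: 38.22
tcp_pos: [0.501, 0.3034, 0.0202]
ee_rot: [2.152, 2.289, 0.001]
wrist_force: [0.5, 0.5, -0.8]
grip_width: 0.0477
gripper_force: 41.6
```

{"fn": "send_rows", "kwargs": {
  "targets": [
    [0, 0, 0.1, 0, 0, 0, -1],
    [0, 0, 0, 0, 0, 0, -1]
  ]
}}

```text
clock: 38.48
tcp_pos: [0.5012, 0.3036, 0.02]
ee_rot: [2.152, 2.289, 0.002]
wrist_force: [-1.8, -0.4, 10.2]
grip_width: 0.0472
gripper_force: 42.4
```

Contact. Releasing and rising clear.

{"fn": "send_rows", "kwargs": {
  "targets": [
    [0, 0, -0.1, 0, 0, 0, -0.1],
    [0, 0, 0, 0, 0, 0, 0.2],
    [0, 0, 0, 0, 0, 0, 0.5],
    [0, 0, 0, 0, 0, 0, 0.8],
    [0, 0, 0, 0, 0, 0, 0.8],
    [0, 0, -1, 0, 0, 0, 0.8],
    [0, 0, -2, 0, 0, 0, 0.8],
    [0, 0, -3, 0, 0, 0, 1],
    [0, 0, -4, 0, 0, 0, 1],
    [0, 0, -4, 0, 0, 0, 1],
    [0, 0, -4, 0, 0, 0, 1],
    [-4, -4, 0, 0, 0, 0, 1],
    [-4, -4, 0, 0, 0, 0, 1],
    [-4, -4, 0, 0, 0, 0, 1],
    [0, 0, 0, 0, 0, 0, 1],
    [0, 0, 0, 0, 0, 0, 1]
  ]
}}

```text
clock: 40.48
tcp_pos: [0.3893, 0.1763, 0.2009]
ee_rot: [2.152, 2.288, 0.003]
wrist_force: [0.5, 0.0, -0.1]
grip_width: 0.0851
gripper_force: 0.0
```

```bash
python3 -c "
from h import *
go(.5,.3,.2); s=snap('wrist','w4.png'); snap('side','s4.png'); W=world(snap('top','t4.png')).reshape(-1,3)
for n,(x,y) in BAY.items():
    k=W[(np.hypot(W[:,0]-x,W[:,1]-y)<.012)]; print(n,np.nanmax(k[:,2][k[:,2]<.12],initial=0))
a=cv2.imread('pics/s4.png')[90:200,130:260]; b=cv2.imread('pics/t4.png')[150:260,115:265]
cv2.imwrite('pics/f.png',np.hstack([cv2.resize(a,(400,340)),cv2.resize(b,(400,340))]))"
```

```text
t 40.48 tcp [0.3893 0.1763 0.2009] yaw 3.51 tilt [ 0.001  0.002 -1.   ] w 0.0851 0.0 F [ 0.5  0.  -0.1]
need cm [11.67 11.81  0.12]
bottle 0.09686331355793845
tin 0.08625320617559179
can 0.08428925901808168
jar 0.06584294469794605
```

View pics/f.png

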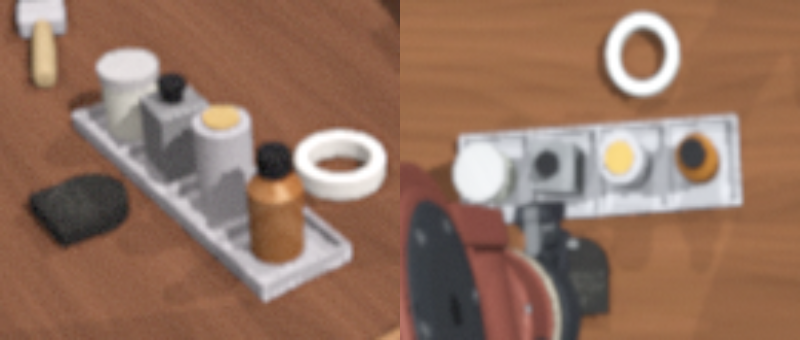

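The left panel (side view) shows all four upright: jar (128,95), can (172,130), tin (222,165), bottle (275,205). In the right panel (top view) they read jar, can, tin, bottle from left to right, one to a bay. Tops are at the expected heights and the gripper is clear.

```bash
python3 -c "
from bench import ctrl
print(ctrl.sign_off())"
```

```text
the job is handed in; nothing more can be done
None
```

All four containers stand upright and released on the steel rack in reverse order (jar, can, tin, bottle from left to right, one per bay), and the job was handed in at about 41 s.

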